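# Load and clamp walnuts for filing

## Robot

A 6-joint arm with a two-finger parallel gripper is mounted at the origin on the work surface. World frame = base frame: x ahead of the robot, y to its left, z up, the work surface at z = 0. Lengths are in m, angles in degrees, forces in N, time in s.
With the tool pointing down it reaches from about 0.35 to 0.875 m from the base axis. Payload 4.2 kg.
Tool frame: the origin (TCP) lies between the finger pads; the fingertips stand 14 mm ahead of it and the grasp point (between the pads) lies 5 mm behind it; x points along the fingers, z is the direction in which the jaws open and shut, and the axes are right-handed (so a half turn about x gives the same grasp; the last joint's range is limited). The gripper opens to 85 mm and grips with 20 to 120 N. Pads are 22 mm wide; open, the fingers measure 114 mm over their backs; the gripper's body (76 mm by 85 mm) begins 54 mm behind the grasp point. The pads swing forward as they close: fully open they stand 13 mm farther back than shut.
Start: joints at [-48.266, 22.042, 0.453, 0, -68.411, -14.817], TCP at [0.283, -0.557, 0.245] pointing down, gripper open.
Joint ranges: [-179.83, 179.83], [-69.29, 118.12], [-61.27, 80.66], [-181.25, 117.63], [-171.15, -9.14], [-177.46, 177.46]. Speed limits (degrees/s): [159.86, 159.86, 180, 180, 180, 180].

## Interface

Orientations are given as [roll, pitch, yaw] about the fixed x, y, z axes, in that order (R = Rz(yaw) Ry(pitch) Rx(roll)).
In Python, from station import * gives the robot as it stands.
- The arm moves only by the tool jog_arm, never from a script. Its arguments are lists of equal length, an entry for each row: "twist": the turn, a rotation vector about the tool's x, y, z in degrees, a list of three; "delta_pos": the shift along the tool's x, y, z in mm, a list of three; "grip": the opening, from -1 (shut) to 1 (fully open), so that 0 is half open. In form: {"twist": [[rx, ry, rz], ...], "delta_pos": [[x, y, z], ...], "grip": [grip, ...]}. A call has 1 to 5 rows; each row shifts and turns the commanded pose from where the row before left it, along the tool's axes as they then stand; what a row does not reach is not made up. A row lasts 1/10 s, in which the tool goes at most 50 mm and 8.59 degrees, less where a joint would pass 70% of its speed; a pose out of reach is approached as far as the arm can. A call is refused whole if a number of a shift passes 50 or a number of a turn 8.59, either way. A call with a gripper value outside its range is refused whole. The fingers move at their own pace and stop on an object; the grip force is fixed at half the most. Time passes only in rows, so rows that do not move let the fingers close. It gives the time, the measured TCP pose, the force and the opening at its end, in the units of the state.
- read_state(): the state, without advancing time (a new reading comes with each control period).
- get_image(name): name is "side" or "top"; returns a dict with "pixels" (420x560x3 uint8, red, green, blue), "camera_matrix" (3x3 intrinsics, pixels), "R" (3x3) and "t" (3): a world point X has camera coordinates R X + t. Camera axes: x right, y down, z forward; pixel columns grow to the right and rows downward; lengths in m; the calibration is good to about 2 mm. A picture is of the moment at which its call begins. There is no depth.
- job_done(): hands the job in, once; it reports no verdict.
The state is a dict: "clock": time; "qpos": joint angles; "dq": joint speeds; "joint_efforts": joint torques, N m; "tcp_pos": TCP position; "orientation": TCP orientation; "force": force on the tool from outside, world axes, zero at the start; "moment": the same for the moment, N m; "grip_width": opening from 0.0 (shut) to 1.0 (fully open).
Only numpy, scipy, OpenCV 4.12 (cv2) and the standard library are available. Lean on these libraries where they do the work, as an engineer would, in place of code of your own. Each camera call takes 0.05 s, during which the arm holds its last target. There are 200 camera calls.

## Task

Take the two walnuts from the sorting board and put one into each empty end well of the filing jig, beside the walnut already in the middle. Then pump the clamp's trigger until its rubber pad has pushed the loose jaw against the nuts and grips all three snugly, without cracking the shells. Leave the chestnuts and the avocado stone where they are, and finish with the trigger still held squeezed in your grip, because I am about to file the shells.

Things in the scene. Friction and masses are not known exactly. Their poses are not given: they have to be found in the camera images.
- jig: Filing jig fixed to the table: 12 mm plywood plate, 130 x 215 mm, with three wells (26 mm holes, 64 mm apart), fixed jaw, and behind a pistol-grip ratchet push clamp lying on its side. Origin on the table under the middle well; x: the clamp's push direction (clamp to wells to fixed jaw), roughly the robot's left; y along the wells, z up. Fixed jaw: from x = 17 mm on, top 30 mm above the table.
- well0 (a point): Mouth centre of an end well, empty at the start, 12 mm above the table. A walnut sinks 6 mm into it; seated, its centre is 23 mm above the table and lies against the fixed jaw. The jaws (top 30 mm above the table) stand 42 to 50 mm apart on either side in the jig's x, so keep the fingers on the walnut's two y sides.
- well1 (a point): Mouth centre of the middle well, already holding walnut_c.
- well2 (a point): Mouth centre of the other end well, empty at the start; like well0.
- handle (a point): Middle of the clamp's pistol handle, 42 mm above the table: 22 mm thick in the jig's x, 28 mm high, standing out in the jig's +y (towards the robot) from 45 to 144 mm. It never moves. Below it is only the table. The trigger is in front of it (+x).
- trigger_front (a point): Middle of the front (jig +x) face of the trigger's finger part, 42 mm above the table; trigger 24 mm high, 12 mm thick. Squeezing moves it 17 mm in -x towards the handle. Both together measure 55 mm in x let out, 38 mm squeezed: centre a gripper with two coupled fingers on the squeezed pair, 8 mm in front (+x) of handle.
- trigger (a joint): Trigger angle, rad: 0 let out (spring, 2 to 4 N at the finger part), 0.31 squeezed to its stop. A full squeeze moves the plunger 8 to 14 mm; a pawl keeps it there. Let out fully (a centred gripper opens past 73 mm) it catches two 6 mm teeth, 12 mm a stroke; let out half way, one tooth. A 20 N squeeze gives about 11 N at the pad, each further newton about 0.8 N more.
- plunger (a joint): Forward travel of the toothed bar with its pad, m: 0 pulled back, 0.060 the limit; starts at 0.002 to 0.016. The unpressed pad's face is 93 mm minus this behind the wells' centres. It meets the loose jaw at 0.032 + jaw, and the nuts are touched when it is 0.048.
- pad (a joint): How far the soft rubber pad is pressed in, m: 0 free, 0.008 flat. It gives at 2.5 N per mm (0.002 is 5 N, 0.008 is 20 N); once flat the force rises steeply.
- pad_face (a point): Centre of the rubber pad's front face (38 mm round), 34 mm above the table.
- jaw (a joint): Travel of the loose wooden jaw on its dowels, m: starts at 0 to 0.008, touches the three seated walnuts at about 0.016. Slides with 1 N friction.
- jaw_back (a point): Middle of the loose jaw's back face, which the pad meets; 61 mm minus jaw behind the wells' centres.
- board: Wooden sorting board fixed to the table, 205 (x) x 140 (y) x 12 mm, with six shallow round hollows (22 mm wide, 65 mm apart, three along x, two along y), five of them occupied. Origin at the centre of its underside.
- walnut_a: Walnut, a light brown ball of 34 mm, 11 to 22 g, on the board; origin at its centre, 25 mm above the table when in a hollow. Either walnut may go into either end well.
- walnut_b: The other walnut on the board, same as walnut_a.
- walnut_c: The walnut already in the middle well, same size. The nuts sit snug when the pad pushes with 5 N or more; the shells crack above about 50 N, so 8 to 20 N is a good squeeze.
- chestnut_a: Dark brown chestnut, 30 mm wide, 23 mm high, flat below and pointed above, on the board; origin at its underside. To be left where it is.
- chestnut_b: The other chestnut, same shape. To be left where it is.
- avocado_stone: Avocado stone, egg-shaped, 42 mm wide, 46 mm high, on the board; origin at its underside. To be left where it is.
Mind the look-alikes: they are no part of the job. What is shaped like the walnut_c but blue or green is not meant.

How it is judged (in metres and radians):
On the way, in this order (a step that is already met when the one before it is completed fails the run):
1. one walnut sits in each of the three wells, let go (horizontal distance between walnut_c and well1 below 0.006 m and z of walnut_c in the frame of jig below 0.029 m and (((horizontal distance between walnut_a and well0 below 0.006 m and z of walnut_a in the frame of jig below 0.029 m) and (horizontal distance between walnut_b and well2 below 0.006 m and z of walnut_b in the frame of jig below 0.029 m)) or ((horizontal distance between walnut_b and well0 below 0.006 m and z of walnut_b in the frame of jig below 0.029 m) and (horizontal distance between walnut_a and well2 below 0.006 m and z of walnut_a in the frame of jig below 0.029 m))) and contact force between the fingers and walnut_a below 0.1 N and contact force between the fingers and walnut_b below 0.1 N and contact force between the fingers and walnut_c below 0.1 N), for 0.2 s.
2. the trigger is squeezed a first time (value of joint trigger above 0.2 rad).
3. the trigger is let out again (value of joint trigger below 0.17 rad).
4. the pad has reached the loose jaw and presses it (contact force between pad and jaw above 0.5 N), for 0.1 s.
At the end, for the whole second after the job is handed in: One walnut in each well (within 6 mm, seated), all three gripped between the jaws, pad pressing the loose jaw with 4 to 50 N, trigger still squeezed by the robot's fingers (over 0.03 rad, over 1 N), plunger at rest, chestnuts and stone within 15 mm of their start (horizontal distance between walnut_c and well1 below 0.006 m and z of walnut_c in the frame of jig below 0.029 m and (((horizontal distance between walnut_a and well0 below 0.006 m and z of walnut_a in the frame of jig below 0.029 m) and (horizontal distance between walnut_b and well2 below 0.006 m and z of walnut_b in the frame of jig below 0.029 m)) or ((horizontal distance between walnut_b and well0 below 0.006 m and z of walnut_b in the frame of jig below 0.029 m) and (horizontal distance between walnut_a and well2 below 0.006 m and z of walnut_a in the frame of jig below 0.029 m))) and contact force between pad and jaw between 4 and 50 N and contact force between jaw and walnut_a above 0.4 N and contact force between jaw and walnut_b above 0.4 N and contact force between jaw and walnut_c above 0.4 N and value of joint jaw above 0.0135 m and value of joint trigger above 0.03 rad and contact force between the fingers and trigger above 1 N and velocity of joint plunger below 0.002 m/s and distance of each of chestnut_a, chestnut_b, avocado_stone from where it was at the start of the episode below 0.015 m); the arm keeps its last pose, push and grip.
It fails at once if the shells are cracked: the pad pushes with more than 50 N (contact force between pad and jaw above 50 N).
It fails at once if a chestnut or the avocado stone is moved (distance of any of chestnut_a, chestnut_b, avocado_stone from where it was at the start of the episode above 0.015 m).
It also fails if it takes over 67 s, if anything falls off the work surface, if the arm or the gripper's body presses on something with over 40 N, if the wrist force passes 120 N, or if a joint passes its speed limit or range.

## Working session

There is one attempt and no reset: what is moved stays moved. The work goes in short steps, Python scripts to look and compute and a tool call to move; the robot and the scene stay as the last step left them, time stands still between calls to the robot, and variables do not carry over. Pictures are saved under pics/ and viewed, about 8 in all and at most 12, crops included, and the job is handed in when it is done.

Besides the shell and the picture viewer there is one more tool, called as name(argument=value, ...) on one line, values as JSON. jog_arm: Moves the arm, as the interface text tells. Its arguments: {"type":"object","properties":{"twist":{"type":"array"},"delta_pos":{"type":"array"},"grip":{"type":"array"}},"required":["twist","delta_pos","grip"]}

```bash
mkdir -p pics; ls; cat > h.py <<'E'
from station import *
import numpy as np, cv2
def snap(n,f):
    d=get_image(n); cv2.imwrite('pics/'+f+'.png',d['pixels'][:,:,::-1]); np.savez('pics/'+f+'.npz',K=d['camera_matrix'],R=d['R'],t=d['t'],p=d['pixels']); return d
def ray(d,u,v):
    K,R,t=[np.array(d[k]) for k in ('K','R','t')]
    return -R.T@t, R.T@np.linalg.inv(K)@np.array([u,v,1.])
def atz(f,u,v,z):
    c,r=ray(np.load('pics/'+f+'.npz'),u,v); return c+r*(z-c[2])/r[2]
def tri(f1,p1,f2,p2):
    a,r=ray(np.load('pics/'+f1+'.npz'),*p1); b,s=ray(np.load('pics/'+f2+'.npz'),*p2)
    k=np.linalg.lstsq(np.c_[r,-s],b-a,rcond=None)[0]; p,q=a+k[0]*r,b+k[1]*s
    return (p+q)/2, np.linalg.norm(p-q)
def proj(f,X):
    d=np.load('pics/'+f+'.npz'); x=d['K']@(d['R']@np.array(X)+d['t']); return x[:2]/x[2]
E
python3 - <<'E'
from h import *
np.set_printoptions(precision=4,suppress=True)
for n in('top','side'):
    d=snap(n,n+'0'); print(n,d['camera_matrix'],d['R'],d['t'])
a=[cv2.imread('pics/%s0.png'%n) for n in('top','side')]
print(read_state())
E
```

```text
pics
top [[512.6106   0.     276.7411]
 [  0.     512.6106 212.1246]
 [  0.       0.       1.    ]] [[-0.0033 -0.9998 -0.017 ]
 [-0.9836  0.0063 -0.1804]
 [ 0.1805  0.0161 -0.9834]] [0.0561 0.573  0.8524]
side [[438.6067   0.     273.7274]
 [  0.     438.6067 209.1296]
 [  0.       0.       1.    ]] [[-0.8083 -0.5885 -0.0172]
 [-0.351   0.5051 -0.7884]
 [ 0.4727 -0.6312 -0.6149]] [0.5168 0.2188 0.5618]
{'clock': 0.1, 'qpos': array([-48.2654,  22.0856,   0.3862,  -0.0227, -68.4113, -14.8173]), 'dq': array([ 0.0301, -0.0091,  0.2373,  0.1515,  0.0238, -0.0835]), 'joint_efforts': array([ -0.0006, -39.3322,  18.8929,   4.1979,  -0.0026,  -0.    ]), 'tcp_pos': array([ 0.2827, -0.5568,  0.2443]), 'orientation': array([  4.0152,  89.8873, 120.9241]), 'force': array([-0.2995,  0.1504,  0.5903]), 'moment': array([ 0.018 , -0.0099, -0.0491]), 'grip_width': 0.9957773048341616}
```

View pics/top0.png

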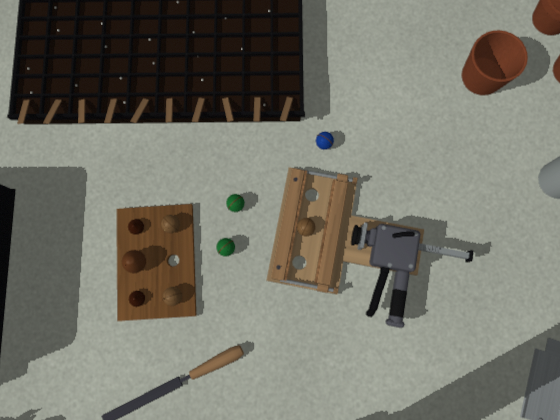

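View pics/side0.png

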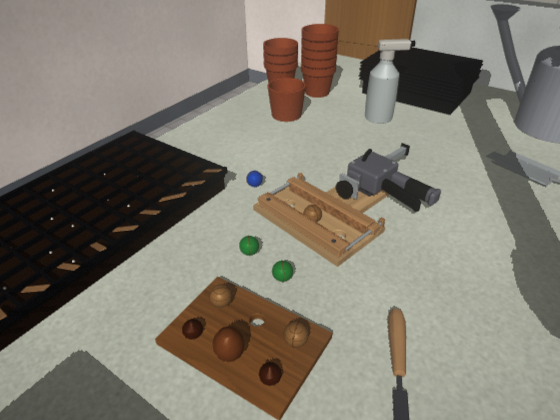

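The top view shows the light brown walnuts on the board at (170,223) and (171,295), with the hollow between the rows at (174,260). The chestnuts are at (136,226) and (137,298), and the stone is at (133,261). The look-alikes are the green balls at (235,203) and (225,247), the blue ball at (325,141), and walnut_c at (306,227). The empty wells are at (311,194) and (298,263), the handle is near (398,295) and the trigger near (378,290). Next is a close crop to check the choice.

```bash
python3 - <<'E'
from h import *
np.set_printoptions(precision=4,suppress=True)
t=cv2.imread('pics/top0.png'); s=cv2.imread('pics/side0.png')
def crop(i,x,y,w,h,k): return cv2.resize(i[y:y+h,x:x+w],None,fx=k,fy=k,interpolation=cv2.INTER_CUBIC)
A=crop(t,265,160,160,175,3.4)[:, :]; 
B=crop(t,110,200,90,125,2.4); C=crop(s,150,270,190,140,1.3)
im=np.zeros((600,800,3),np.uint8)
im[:A.shape[0],:A.shape[1]]=A; im[:B.shape[0],550:550+B.shape[1]]=B
im[310:310+C.shape[0],550:550+C.shape[1]]=C
im=np.clip(im*1.6,0,255).astype(np.uint8)
cv2.imwrite('pics/crop1.png',im)
for n,p,q in(('wA',(170,223),(222,294)),('wB',(171,295),(296,333)),('c',(306,227),(313,213)),('w0',(311,194),(290,206)),('w2',(298,263),(340,236)),('handleend',(397,321),(433,195))):print(n,tri('top0',p,'side0',q))
E
```

```text
wA (array([0.5572, 0.2463, 0.0276]), np.float64(0.004147186047689129))
wB (array([0.4285, 0.2404, 0.028 ]), np.float64(0.0034363896533498466))
c (array([0.5501, 0.0005, 0.0241]), np.float64(0.001520146262267057))
w0 (array([ 0.6127, -0.0115,  0.006 ]), np.float64(0.006917953206862821))
w2 (array([0.4853, 0.0151, 0.0113]), np.float64(0.003218415042204572))
handleend (array([ 0.3841, -0.1519,  0.0424]), np.float64(0.0004564703209386198))
```

View pics/crop1.png

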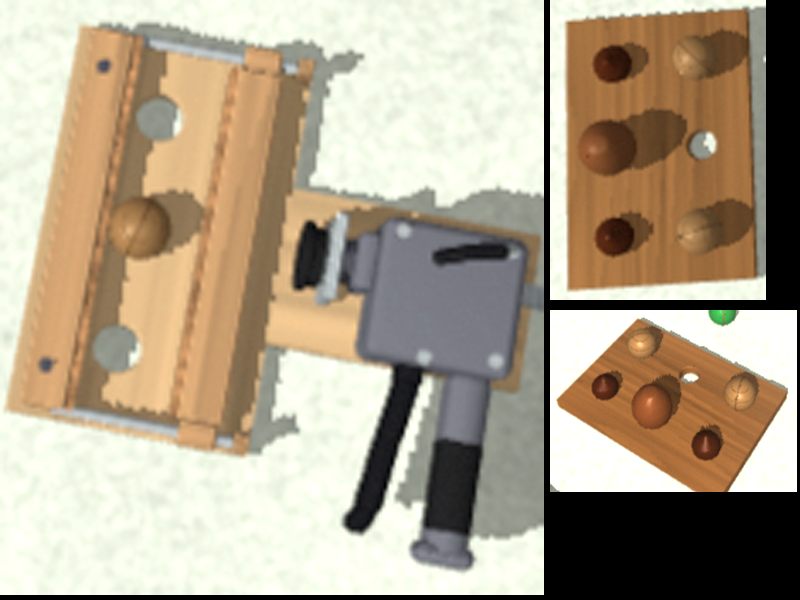

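The crop confirms the choice: two light ribbed walnuts at top (170.4,223.8) and (171.2,295.8). The wells are at (311.8,195.0) and (299.4,262.6), and walnut_c is at (306.2,227.1). The handle's black grip is centred at about (398,303) and the trigger tip at about (369,313).

```bash
python3 - <<'E'
from h import *
np.set_printoptions(precision=4,suppress=True)
print('walnuts',atz('top0',170.4,223.8,.025),atz('top0',171.2,295.8,.025), atz('side0',222,294,.025),atz('side0',296,333,.025))
a=atz('top0',311.8,195,.012);b=atz('top0',299.4,262.6,.012);c=atz('top0',306.2,227.1,.023);print(a,b,(a+b)/2,c,np.linalg.norm(a-b))
yj=(b-a)/np.linalg.norm(b-a); xj=np.array([-yj[1],yj[0],0])*-1
xj=np.cross(yj,[0,0,1]); print('yj',yj,'xj',xj,'angle',np.degrees(np.arctan2(xj[1],xj[0])))
o=(a+b)/2;J=lambda P:((P-o)@xj,(P-o)@yj)
for n,p,z in(('hndl top end',(468,380),.045),('hndl mid',(452,485),.045),('hndl end',(443,545),.045),('trig top',(408,370),.045),('trig tip',(355,522),.045),('padface',(298,255),.034),('jawback top',(280,210),.03),('fixed edge',(104,220),.03),('bodyR',(358,350),.07)):
  P=atz('top0',p[0]/3.4+265,p[1]/3.4+160,z);print(n,P,'jig',*J(P))
st=read_state()
from scipy.spatial.transform import Rotation as R
print(R.from_euler('xyz',st['orientation'],degrees=True).as_matrix())
E
```

```text
walnuts [0.558  0.2473 0.025 ] [0.4287 0.2414 0.025 ] [0.5569 0.244  0.025 ] [0.428 0.238 0.025]
[ 0.6126 -0.0112  0.012 ] [0.4875 0.0132 0.012 ] [0.5501 0.001  0.012 ] [0.5508 0.0005 0.023 ] 0.12748239439474607
yj [-0.9815  0.1914  0.    ] xj [ 0.1914  0.9815 -0.    ] angle 78.96462346238624
hndl top end [ 0.468  -0.1649  0.045 ] jig -0.1784905366074237 0.048784192127985446
hndl mid [ 0.4152 -0.1543  0.045 ] jig -0.17822817564298432 0.10259235684767565
hndl end [ 0.3856 -0.1484  0.045 ] jig -0.17815091562391963 0.13282162188101432
trig top [ 0.4732 -0.1345  0.045 ] jig -0.1477294372245965 0.04945958216841989
trig tip [ 0.3971 -0.1048  0.045 ] jig -0.13309996507318478 0.12992459827034386
padface [ 0.5344 -0.0816  0.034 ] jig -0.08411796845289987 -0.00041161636740930964
jawback top [ 0.559  -0.0734  0.03  ] jig -0.07130219058476793 -0.022995231570799482
fixed edge [0.5542 0.0198 0.03  ] jig 0.01922784642033545 -0.0004506609473643379
bodyR [ 0.4815 -0.1053  0.07  ] jig -0.11743374572033825 0.046930222761353606
[[-0.001  -0.8917 -0.4526]
 [ 0.0017 -0.4526  0.8917]
 [-1.      0.0001  0.002 ]]
```

Both walnuts triangulate to about z 0.027, the spacing between the wells comes out at 127.5 mm against 128, and walnut_c sits on the middle well, so I'm setting out. With the tool turned 52°, its y is the jig's −x and its z is the jig's +y.

jog_arm(twist=[[-8.5, 0, 0], [-8.5, 0, 0], [-8.5, 0, 0], [-8.5, 0, 0], [-8.5, 0, 0]], delta_pos=[[0, 0, 0], [0, 0, 0], [0, 0, 0], [0, 0, 0], [0, 0, 0]], grip=[0.4, 0.4, 0.4, 0.4, 0.4])

```text
clock: 0.6
tcp_pos: [0.2828, -0.557, 0.2446]
orientation: [-41.8, 89.9, 118.0]
force: [0.1, -0.4, -0.1]
grip_width: 0.699
```

jog_arm(twist=[[-8.5, 0, 0], [-1, 0, 0], [0, 0, 0], [0, 0, 0], [0, 0, 0]], delta_pos=[[0, 0, 0], [0, 0, 0], [0, -20, 0], [0, -40, 0], [0, -40, 0]], grip=[0.4, 0.4, 0.4, 0.4, 0.4])

```text
clock: 1.1
tcp_pos: [0.302, -0.4582, 0.2445]
orientation: [-37.5, 89.9, 131.2]
force: [1.2, 0.7, -0.4]
grip_width: 0.693
```

jog_arm(twist=[[0, 0, 0], [0, 0, 0], [0, 0, 0], [0, 0, 0], [0, 0, 0]], delta_pos=[[0, -45, 0], [0, -45, 0], [0, -45, 0], [0, -45, 0], [0, -45, 0]], grip=[0.4, 0.4, 0.4, 0.4, 0.4])

```text
clock: 1.6
tcp_pos: [0.3452, -0.2367, 0.2453]
orientation: [-167.6, 90.0, 1.1]
force: [0.4, 0.7, 0.4]
grip_width: 0.698
```

jog_arm(twist=[[0, 0, 0], [0, 0, 0], [0, 0, 0], [0, 0, 0], [0, 0, 0]], delta_pos=[[0, -45, 0], [0, -45, 0], [0, -45, 0], [0, -45, 0], [0, -45, 0]], grip=[0.4, 0.4, 0.4, 0.4, 0.4])

```text
clock: 2.1
tcp_pos: [0.3884, -0.0157, 0.2456]
orientation: [-146.4, 89.9, 22.4]
force: [1.5, -0.8, -0.9]
grip_width: 0.703
```

jog_arm(twist=[[0, 0, 0], [0, 0, 0], [0, 0, 0], [0, 0, 0], [0, 0, 0]], delta_pos=[[0, -45, 0], [0, -45, 0], [20, -40, 0], [20, -30, 0], [0, 0, 0]], grip=[0.4, 0.4, 0.4, 0.4, 0.4])

```text
clock: 2.6
tcp_pos: [0.4187, 0.1416, 0.2027]
orientation: [42.3, 89.7, -148.7]
force: [-0.9, -0.0, -1.3]
grip_width: 0.699
```

jog_arm(twist=[[0, 0, 0], [0, 0, 0], [0, 0, 0], [0, 0, 0], [0, 0, 0]], delta_pos=[[20, -40, 3], [20, -40, 3], [20, -18, 3], [30, 0, 0], [0, 0, 0]], grip=[0.4, 0.4, 0.4, 0.4, 0.4])

```text
clock: 3.1
tcp_pos: [0.4273, 0.2355, 0.1122]
orientation: [52.9, 89.5, -138.3]
force: [-0.2, -0.5, 0.3]
grip_width: 0.702
```

```bash
python3 - <<'E'
from h import *
from scipy.spatial.transform import Rotation as R
s=read_state(); print(s['tcp_pos'],R.from_euler('xyz',s['orientation'],degrees=True).as_matrix().round(3))
for n in('top','side'):
    snap(n,n+'1')
t=cv2.imread('pics/top1.png')[190:330,90:250]; q=cv2.imread('pics/side1.png')[200:410,130:370]
im=np.hstack([cv2.resize(t,(400,350)),cv2.resize(q,(400,350))]); cv2.imwrite('pics/c2.png',np.clip(im*1.6,0,255).astype(np.uint8))
E
```

```text
[0.42730319 0.23547016 0.11222951] [[-0.006 -0.195 -0.981]
 [-0.006 -0.981  0.195]
 [-1.     0.007  0.005]]
```

View pics/c2.png

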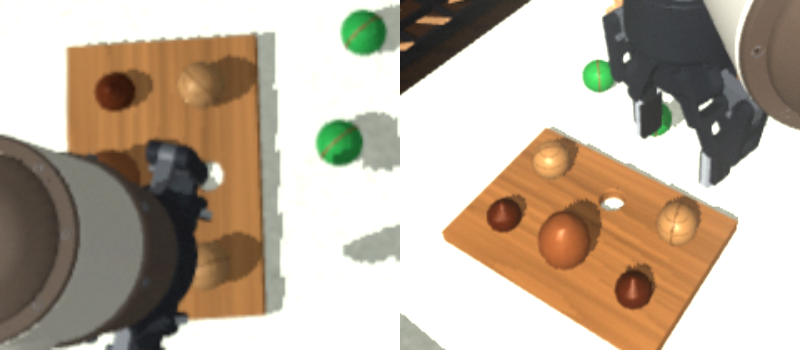

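The crop shows the open gripper over the near walnut (lower right of the board, crop (210,270)), with its fingers to both sides along the wells' direction. It is clear of the chestnuts and the stone, so I descend.

jog_arm(twist=[[0, 0, 0], [0, 0, 0], [0, 0, 0], [0, 0, 0], [0, 0, 0]], delta_pos=[[20, -4, 0], [30, 0, 0], [20, 0, 0], [5, 0, 0], [0, 0, 0]], grip=[0.4, 0.4, 0.4, 0.4, 0.4])

```text
clock: 3.7
tcp_pos: [0.4309, 0.2414, 0.0413]
orientation: [-134.7, 89.9, 34.2]
force: [0.6, -0.1, 0.4]
grip_width: 0.697
```

jog_arm(twist=[[0, 0, 0], [0, 0, 0], [0, 0, 0]], delta_pos=[[5, 0, 1], [4, 0, 1], [0, 0, 0]], grip=[0.4, 0.4, 0.4])

```text
clock: 4.0
tcp_pos: [0.4282, 0.2417, 0.0316]
orientation: [-113.3, 90.0, 55.6]
force: [-0.3, -1.2, -0.6]
grip_width: 0.7
```

jog_arm(twist=[[0, 0, 0], [0, 0, 0], [0, 0, 0], [0, 0, 0], [0, 0, 0]], delta_pos=[[0, 0, 0], [0, 0, 0], [0, 0, 0], [0, 0, 0], [0, 0, 0]], grip=[-0.5, -0.5, -0.5, -0.5, -0.5])

```text
clock: 4.5
tcp_pos: [0.4286, 0.242, 0.0318]
orientation: [-135.6, 89.9, 33.4]
force: [0.9, -1.0, 5.0]
grip_width: 0.363
```

jog_arm(twist=[[0, 0, 0], [0, 0, 0], [0, 0, 0], [0, 0, 0]], delta_pos=[[0, 0, 0], [0, 0, 0], [3, 0, 0], [0, 0, 0]], grip=[0.3, 0.3, 0.3, 0.3])

```text
clock: 4.9
tcp_pos: [0.4278, 0.2414, 0.0277]
orientation: [52.7, 89.9, -138.4]
force: [-0.5, -0.5, 0.7]
grip_width: 0.649
```

jog_arm(twist=[[0, 0, 0], [0, 0, 0], [0, 0, 0], [0, 0, 0], [0, 0, 0]], delta_pos=[[0, 0, 0], [0, 0, 0], [0, 0, 0], [0, 0, 0], [0, 0, 0]], grip=[-0.5, -0.5, -0.5, -0.5, -0.5])

```text
clock: 5.4
tcp_pos: [0.4285, 0.2418, 0.0285]
orientation: [-134.6, 90.0, 34.3]
force: [0.6, -1.9, 2.3]
grip_width: 0.359
```

jog_arm(twist=[[0, 0, 0], [0, 0, 0], [0, 0, 0], [0, 0, 0], [0, 0, 0]], delta_pos=[[0, 0, 0], [-10, 0, 0], [-20, 0, 0], [-20, 0, 0], [0, 0, 0]], grip=[-0.5, -0.5, -0.5, -0.5, -0.5])

```text
clock: 5.9
tcp_pos: [0.4294, 0.2431, 0.081]
orientation: [-122.6, 89.7, 46.4]
force: [0.6, 0.6, -0.3]
grip_width: 0.36
```

jog_arm(twist=[[0, 0, 0], [0, 0, 0], [0, 0, 0], [0, 0, 0], [0, 0, 0]], delta_pos=[[-10, 20, -10], [0, 45, -20], [0, 45, -25], [0, 45, -25], [0, 30, -15]], grip=[-0.5, -0.5, -0.5, -0.5, -0.5])

```text
clock: 6.4
tcp_pos: [0.4848, 0.0423, 0.0879]
orientation: [16.6, 89.9, -174.6]
force: [-0.4, 1.3, 0.2]
grip_width: 0.36
```

jog_arm(twist=[[0, 0, 0], [0, 0, 0], [0, 0, 0], [0, 0, 0]], delta_pos=[[0, 20, -6], [0, 9, 0], [0, 0, 0], [0, 0, 0]], grip=[-0.5, -0.5, -0.5, -0.5])

```text
clock: 6.8
tcp_pos: [0.485, 0.0156, 0.0882]
orientation: [-3.0, 90.0, 165.9]
force: [0.8, 0.8, 0.3]
grip_width: 0.364
```

```bash
cat >> h.py <<'E'
from scipy.spatial.transform import Rotation as Rot
def go(X):
    s=read_state(); M=Rot.from_euler('xyz',s['orientation'],degrees=True).as_matrix()
    print('tcp',s['tcp_pos'].round(4),'tool shift mm',(M.T@(np.array(X)-s['tcp_pos'])*1000).round(1),'z dir',M[:,2].round(3),'x dir',M[:,0].round(3),s['grip_width'],s['qpos'].round(1))
E
python3 - <<'E'
from h import *
go([.4873,.0132,.030])
snap('top','top2');snap('side','side2')
t=cv2.imread('pics/top2.png')[150:330,250:430]; q=cv2.imread('pics/side2.png')[130:290,220:460]
im=np.hstack([cv2.resize(t,(360,360)),cv2.resize(q,(440,360))]); cv2.imwrite('pics/c3.png',np.clip(im*1.6,0,255).astype(np.uint8))
E
```

```text
tcp [0.485  0.0156 0.0882] tool shift mm [58.2  2.  -2.7] z dir [-0.981  0.192  0.   ] x dir [-0.  0. -1.] 0.3640099218374632 [ 21.1  19.2 -30.6  -0.  -40.2 -32.1]
```

View pics/c3.png

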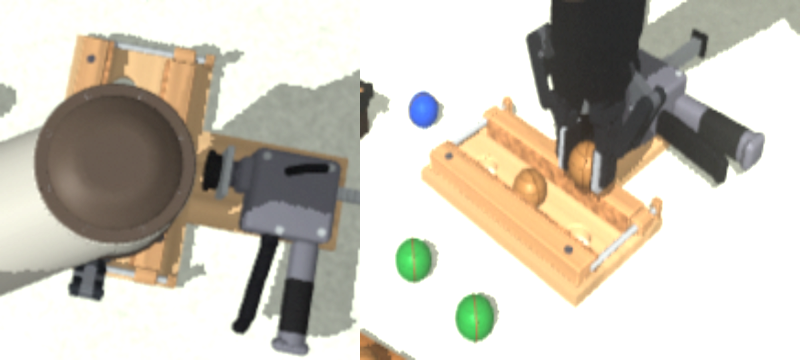

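The crop shows the nut held between the fingers above the near well, at side pixel (347,203). I'll check it against the TCP.

```bash
python3 - <<'E'
from h import *
print(atz('side2',346.6,203.3,.0847), proj('side2',[.485,.0156,.0847]))
E
```

```text
[0.47877935 0.01263042 0.0847    ] [342.41760808 202.89730619]
```

jog_arm(twist=[[0, 0, 0], [0, 0, 0], [0, 0, 0], [0, 0, 0]], delta_pos=[[0, 2, -2.5], [20, 0, 0], [20, 0, 0], [0, 0, 0]], grip=[-0.5, -0.5, -0.5, -0.5])

```text
clock: 7.3
tcp_pos: [0.4857, 0.0127, 0.0463]
orientation: [27.3, 89.7, -163.7]
force: [-0.4, -0.3, 0.5]
grip_width: 0.367
```

jog_arm(twist=[[0, 0, 0], [0, 0, 0], [0, 0, 0], [0, 0, 0]], delta_pos=[[10, 0, -1], [6, 0, 0], [2, 0, 0], [0, 0, 0]], grip=[-0.5, -0.5, -0.5, -0.5])

```text
clock: 7.7
tcp_pos: [0.4884, 0.0125, 0.0303]
orientation: [50.6, 90.0, -140.5]
force: [0.1, -1.2, 0.5]
grip_width: 0.357
```

```bash
python3 - <<'E'
from h import *
go([.4873,.0132,.0265]); print(read_state()['force'])
E
```

```text
tcp [0.4884 0.0125 0.0303] tool shift mm [ 3.8 -0.5  1.2] z dir [-0.981  0.192  0.   ] x dir [-0. -0. -1.] 0.35709436586853294 [ 20.6  25.1 -33.1   0.  -31.8 -31.6]
[ 0.06538891 -1.17470959  0.4960068 ]
```

jog_arm(twist=[[0, 0, 0], [0, 0, 0], [0, 0, 0]], delta_pos=[[2, 0, 0], [1.5, 0, 0], [0, 0, 0]], grip=[-0.5, -0.5, -0.5])

```text
clock: 8.0
tcp_pos: [0.4892, 0.0128, 0.0281]
orientation: [-156.5, 89.9, 12.5]
force: [-1.5, 1.7, 8.1]
grip_width: 0.36
```

jog_arm(twist=[[0, 0, 0], [0, 0, 0], [0, 0, 0], [0, 0, 0], [0, 0, 0]], delta_pos=[[0, 0, 0], [0, 0, 0], [-5, 0, 0], [-20, 0, 0], [-40, 0, 0]], grip=[0.1, 0.1, 0.1, 0.1, 0.1])

```text
clock: 8.5
tcp_pos: [0.4862, 0.0118, 0.0903]
orientation: [28.3, 89.6, -162.9]
force: [0.6, 0.5, -0.1]
grip_width: 0.551
```

jog_arm(twist=[[0, 0, 0], [0, 0, 0], [0, 0, 0], [0, 0, 0], [0, 0, 0]], delta_pos=[[0, -20, -20], [0, -45, -25], [0, -45, -25], [0, -45, 0], [0, -45, 0]], grip=[0.4, 0.4, 0.4, 0.4, 0.4])

```text
clock: 9.0
tcp_pos: [0.5942, 0.1944, 0.0917]
orientation: [39.2, 90.0, -152.0]
force: [-0.1, -0.0, -0.0]
grip_width: 0.697
```

```bash
python3 - <<'E'
from h import *
snap('top','top3');snap('side','side3'); go([.5575,.246,.08])
t=cv2.imread('pics/top3.png')[160:340,260:440]; q=cv2.imread('pics/side3.png')[140:280,220:460]
im=np.hstack([cv2.resize(t,(400,400)),cv2.resize(q,(400,400))]); cv2.imwrite('pics/c4.png',np.clip(im*1.6,0,255).astype(np.uint8))
E
```

```text
tcp [0.5951 0.1979 0.0918] tool shift mm [ 11.7 -40.2  45.9] z dir [-0.982  0.187 -0.002] x dir [ 0.002  0.001 -1.   ] 0.7025152907502313 [ 33.2  30.2 -10.2   0.  -49.4 -44. ]
```

View pics/c4.png

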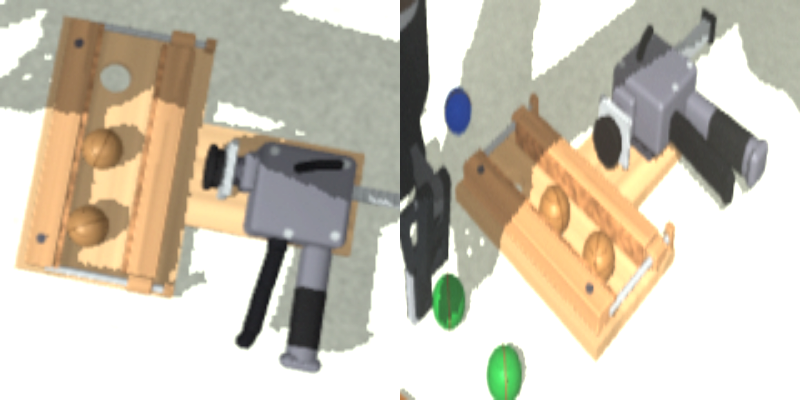

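The near well now holds a nut (crop (88,225), top pixel (299.6,261.3)). On to the second walnut.

jog_arm(twist=[[0, 0, 0], [0, 0, 0], [0, 0, 0], [0, 0, 0], [0, 0, 0]], delta_pos=[[0, -20, 23], [0, -20, 23], [20, 0, 0], [20, 0, 0], [0, 0, 0]], grip=[0.4, 0.4, 0.4, 0.4, 0.4])

```text
clock: 9.6
tcp_pos: [0.554, 0.2396, 0.0493]
orientation: [43.6, 89.6, -147.5]
force: [-0.9, 0.2, -0.4]
grip_width: 0.701
```

```bash
python3 - <<'E'
from h import *
print(atz('top3',299.6,261.3,.023)); go([.5575,.246,.0285])
E
```

```text
[0.48889562 0.01311388 0.023     ]
tcp [0.554  0.2396 0.0493] tool shift mm [20.8 -7.1 -2.3] z dir [-0.981  0.193  0.005] x dir [-0.005 -0.003 -1.   ] 0.7005948048802044 [ 38.7  31.6 -15.4  -0.1 -43.4 -49.8]
```

jog_arm(twist=[[0, 0, 0], [0, 0, 0], [0, 0, 0], [0, 0, 0], [0, 0, 0]], delta_pos=[[0, -5.5, -2], [10, 0, 0], [8, 0, 0], [2, 0, 0], [0, 0, 0]], grip=[0.4, 0.4, 0.4, 0.4, 0.4])

```text
clock: 10.1
tcp_pos: [0.5589, 0.2458, 0.0313]
orientation: [49.8, 89.9, -141.3]
force: [-0.1, -0.1, 0.2]
grip_width: 0.702
```

jog_arm(twist=[[0, 0, 0], [0, 0, 0], [0, 0, 0], [0, 0, 0], [0, 0, 0]], delta_pos=[[0, 0, 0], [0, 0, 0], [0, 0, 0], [0, 0, 0], [0, 0, 0]], grip=[-0.5, -0.5, -0.5, -0.5, -0.5])

```text
clock: 10.6
tcp_pos: [0.5587, 0.2462, 0.0326]
orientation: [19.5, 90.0, -171.6]
force: [-4.2, 1.8, 5.5]
grip_width: 0.363
```

jog_arm(twist=[[0, 0, 0], [0, 0, 0], [0, 0, 0], [0, 0, 0], [0, 0, 0]], delta_pos=[[0, 0, 0], [-10, 0, 0], [-20, 0, 0], [-30, 0, 0], [0, 0, 0]], grip=[-0.5, -0.5, -0.5, -0.5, -0.5])

```text
clock: 11.1
tcp_pos: [0.5622, 0.2478, 0.0969]
orientation: [-139.2, 89.4, 29.8]
force: [0.9, 0.2, 0.6]
grip_width: 0.36
```

```bash
python3 - <<'E'
from h import *
go([.6129,-.0112,.09])
E
```

```text
tcp [0.5622 0.2478 0.0969] tool shift mm [  6.  244.6 -99.2] z dir [-0.982  0.191 -0.008] x dir [ 0.009  0.005 -1.   ] 0.35966574157994907 [ 38.9  28.7 -12.2   0.1 -48.6 -50. ]
```

jog_arm(twist=[[0, 0, 0], [0, 0, 0], [0, 0, 0], [0, 0, 0], [0, 0, 0]], delta_pos=[[0, 25, -10], [0, 45, -18], [0, 45, -18], [0, 45, -18], [0, 45, -18]], grip=[-0.5, -0.5, -0.5, -0.5, -0.5])

```text
clock: 11.6
tcp_pos: [0.6006, 0.0274, 0.092]
orientation: [-163.5, 89.9, 5.4]
force: [0.8, -0.5, 0.0]
grip_width: 0.36
```

jog_arm(twist=[[0, 0, 0], [0, 0, 0], [0, 0, 0], [0, 0, 0]], delta_pos=[[0, 30, -12], [0, 8, -4], [20, 0, 0], [0, 0, 0]], grip=[-0.5, -0.5, -0.5, -0.5])

```text
clock: 12.0
tcp_pos: [0.607, -0.0115, 0.0696]
orientation: [15.7, 89.7, -175.5]
force: [-1.0, 0.6, -0.9]
grip_width: 0.355
```

```bash
python3 - <<'E'
from h import *
go([.6129,-.0112,.03])
E
```

```text
tcp [ 0.607  -0.0115  0.0696] tool shift mm [39.6 -1.5 -5.9] z dir [-0.981  0.193  0.004] x dir [-0.005 -0.    -1.   ] 0.3545790056785557 [ 14.2  30.3 -14.   -0.1 -45.9 -25.3]
```

jog_arm(twist=[[0, 0, 0], [0, 0, 0], [0, 0, 0], [0, 0, 0], [0, 0, 0]], delta_pos=[[0, -1, -5], [15, 0, 0], [12, 0, 0], [4, 0, 0], [0, 0, 0]], grip=[-0.5, -0.5, -0.5, -0.5, -0.5])

```text
clock: 12.5
tcp_pos: [0.6134, -0.0112, 0.0404]
orientation: [35.3, 89.9, -155.7]
force: [-1.4, -1.8, -1.0]
grip_width: 0.36
```

```bash
python3 - <<'E'
from h import *
go([.6129,-.0112,.03]); print(read_state()['force'])
E
```

```text
tcp [ 0.6134 -0.0112  0.0404] tool shift mm [10.4  0.1  0.4] z dir [-0.981  0.192  0.001] x dir [-0.001 -0.001 -1.   ] 0.36009176685312305 [ 14.1  33.  -14.5   0.  -42.7 -25.1]
[-1.3823764  -1.77281315 -1.03291362]
```

jog_arm(twist=[[0, 0, 0], [0, 0, 0], [0, 0, 0], [0, 0, 0]], delta_pos=[[4, 0, 0], [2.5, 0, 0], [1, 0, 0], [0, 0, 0]], grip=[-0.5, -0.5, -0.5, -0.5])

```text
clock: 12.9
tcp_pos: [0.6138, -0.012, 0.0338]
orientation: [124.7, 90.0, -66.4]
force: [0.0, -4.7, 2.2]
grip_width: 0.363
```

jog_arm(twist=[[0, 0, 0], [0, 0, 0], [0, 0, 0]], delta_pos=[[1.5, 0, 0], [1, 0, 0], [0, 0, 0]], grip=[-0.5, -0.5, -0.5])

```text
clock: 13.2
tcp_pos: [0.6138, -0.012, 0.0313]
orientation: [120.4, 90.0, -70.7]
force: [-0.3, -4.4, 2.1]
grip_width: 0.361
```

jog_arm(twist=[[0, 0, 0], [0, 0, 0], [0, 0, 0], [0, 0, 0], [0, 0, 0]], delta_pos=[[0, 0, 0], [0, 0, 0], [-5, 0, 0], [-20, 0, 0], [-40, 0, 0]], grip=[0.1, 0.1, 0.1, 0.1, 0.1])

```text
clock: 13.7
tcp_pos: [0.6116, -0.011, 0.0936]
orientation: [17.2, 89.6, -173.9]
force: [0.8, -0.2, 0.7]
grip_width: 0.554
```

jog_arm(twist=[[0, 0, 0], [0, 0, 0], [0, 0, 0], [0, 0, 0], [0, 0, 0]], delta_pos=[[-40, 0, 0], [-30, 20, 20], [0, 30, 30], [0, 32, 32], [0, 33, 33]], grip=[1, 1, 1, 1, 1])

```text
clock: 14.2
tcp_pos: [0.4777, -0.1021, 0.1665]
orientation: [-154.6, 89.9, 14.4]
force: [0.7, -0.5, -0.2]
grip_width: 0.997
```

jog_arm(twist=[[0, 0, 0], [8.5, 0, 0], [8.5, 0, 0], [8.5, 0, 0], [8.5, 0, 0]], delta_pos=[[0, 48, 48], [0, 0, 0], [0, 0, 0], [0, 0, 0], [0, 0, 0]], grip=[1, 1, 1, 1, 1])

```text
clock: 14.7
tcp_pos: [0.4374, -0.1296, 0.1664]
orientation: [-121.3, 89.9, 13.3]
force: [0.7, 0.2, -0.0]
grip_width: 1.001
```

jog_arm(twist=[[8.5, 0, 0], [8.5, 0, 0], [8.5, 0, 0], [8.5, 0, 0], [8.5, 0, 0]], delta_pos=[[0, 0, 0], [0, 0, 0], [0, 0, 0], [0, 0, 0], [0, 0, 0]], grip=[1, 1, 1, 1, 1])

```text
clock: 15.2
tcp_pos: [0.4375, -0.1294, 0.1663]
orientation: [-75.9, 89.9, 16.2]
force: [-0.3, -0.2, -0.6]
grip_width: 0.997
```

jog_arm(twist=[[8.5, 0, 0], [5, 0, 0], [0, 0, 0], [0, 0, 0]], delta_pos=[[0, 0, 0], [0, 0, 0], [0, 0, 0], [0, 0, 0]], grip=[1, 1, 1, 1])

```text
clock: 15.6
tcp_pos: [0.4374, -0.1296, 0.1661]
orientation: [-64.3, 90.0, 14.8]
force: [-1.5, -0.0, -0.4]
grip_width: 0.996
```

```bash
python3 - <<'E'
from h import *
go([.4225,-.1412,.13])
snap('top','top4');snap('side','side4')
t=cv2.imread('pics/top4.png')[160:340,260:440]; q=cv2.imread('pics/side4.png')[90:290,220:460]
im=np.hstack([cv2.resize(t,(400,400)),cv2.resize(q,(400,400))]); cv2.imwrite('pics/c5.png',np.clip(im*1.6,0,255).astype(np.uint8))
E
```

```text
tcp [ 0.4374 -0.1296  0.1661] tool shift mm [ 36.1  12.5 -14.2] z dir [0.19  0.982 0.   ] x dir [ 0.001  0.    -1.   ] 0.9962321351845133 [   4.    10.2  -29.    -0.   -50.7 -104.9]
```

View pics/c5.png

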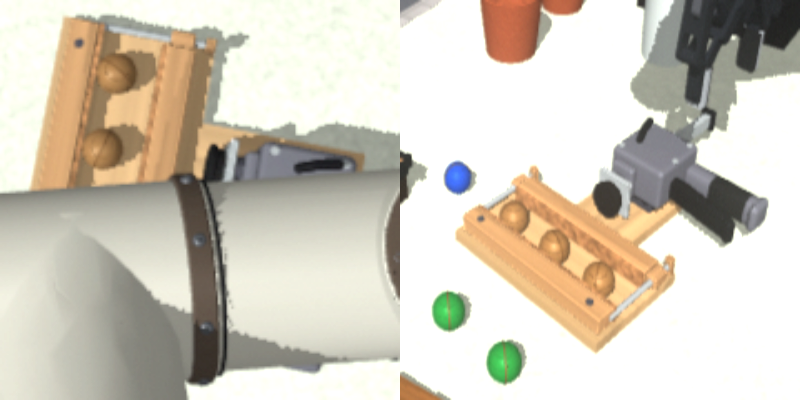

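All three nuts sit in their wells (side crop (513,215), (555,245) and (598,278)). Now down over the handle, fully open and 6 mm forward of centre.

jog_arm(twist=[[0, 0, 0], [0, 0, 0], [0, 0, 0], [0, 0, 0], [0, 0, 0]], delta_pos=[[20, 12, -14], [30, 0, 0], [20, 0, 0], [0, 0, 0], [0, 0, 0]], grip=[1, 1, 1, 1, 1])

```text
clock: 16.2
tcp_pos: [0.4232, -0.1413, 0.0962]
orientation: [-169.5, 90.0, -90.5]
force: [0.4, 0.3, -0.5]
grip_width: 1.002
```

```bash
python3 - <<'E'
from h import *
go([.4225,-.1412,.036])
snap('top','top5');snap('side','side5')
t=cv2.imread('pics/top5.png')[160:340,330:510]; q=cv2.imread('pics/side5.png')[90:250,290:490]
im=np.hstack([cv2.resize(t,(320,320)),cv2.resize(q,(480,384))[:320]]); cv2.imwrite('pics/c6.png',np.clip(im*1.6,0,255).astype(np.uint8))
E
```

```text
tcp [ 0.4232 -0.1413  0.0962] tool shift mm [60.2  0.7 -0. ] z dir [ 0.191  0.982 -0.   ] x dir [-0. -0. -1.] 1.0017301490635866 [   2.5   15.3  -35.3    0.   -39.4 -103.6]
```

View pics/c6.png

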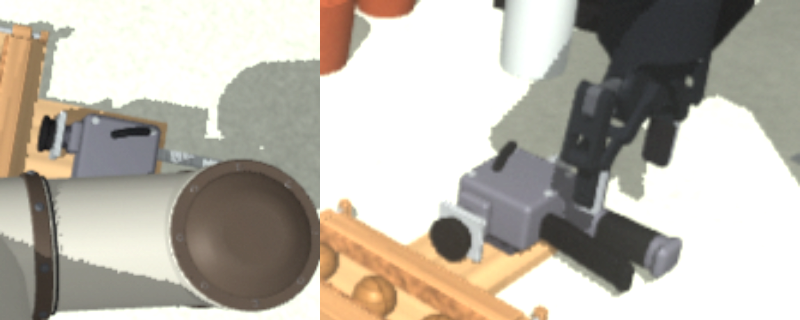

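```bash
python3 - <<'E'
from h import *
for z in(.085,.095): print(proj('side5',[.4313,-.0996,z]))
E
```

```text
[401.07343978 180.91537169]
[401.99220175 176.19989079]
```

jog_arm(twist=[[0, 0, 0], [0, 0, 0], [0, 0, 0], [0, 0, 0]], delta_pos=[[10, 0, 0], [12, 0, 0], [0, 0, 0], [0, 0, 0]], grip=[1, 1, 1, 1])

```text
clock: 16.7
tcp_pos: [0.4229, -0.1412, 0.0739]
orientation: [-165.7, 90.0, -86.8]
force: [0.9, -0.6, 0.7]
grip_width: 1.001
```

jog_arm(twist=[[0, 0, 0], [0, 0, 0], [0, 0, 0]], delta_pos=[[8, 0, 0], [8, 0, 0], [0, 0, 0]], grip=[1, 1, 1])

```text
clock: 17.0
tcp_pos: [0.4219, -0.1412, 0.0568]
orientation: [99.0, 89.9, 177.9]
force: [0.2, -0.1, -0.5]
grip_width: 0.997
```

jog_arm(twist=[[0, 0, 0], [0, 0, 0], [0, 0, 0], [0, 0, 0]], delta_pos=[[8, 0, 0], [8, 0, 0], [6, 0, 0], [0, 0, 0]], grip=[1, 1, 1, 1])

```text
clock: 17.4
tcp_pos: [0.4221, -0.1412, 0.0347]
orientation: [101.8, 89.9, -179.3]
force: [-0.3, -0.9, 0.6]
grip_width: 1.001
```

jog_arm(twist=[[0, 0, 0], [0, 0, 0], [0, 0, 0]], delta_pos=[[0, 0, -3], [0, 0, -3], [0, 0, 0]], grip=[1, 1, 1])

```text
clock: 17.7
tcp_pos: [0.4217, -0.1475, 0.036]
orientation: [-79.6, 90.0, -0.7]
force: [0.2, 0.1, -0.7]
grip_width: 0.998
```

```bash
python3 - <<'E'
from h import *
go([.4214,-.1471,.036]); print(read_state()['force'])
snap('top','top6');snap('side','side6')
t=cv2.imread('pics/top6.png')[160:250,300:460]; q=cv2.imread('pics/side6.png')[130:270,280:460]
im=np.hstack([cv2.resize(t,None,fx=2.5,fy=2.5),np.zeros((225,10,3),np.uint8)]);im=cv2.copyMakeBorder(im,0,205,0,0,0)
im=np.hstack([im[:,:260],cv2.resize(q,None,fx=3,fy=3)[:430][:,:540]]) if 0 else cv2.resize(q,None,fx=3.5,fy=3.5)
cv2.imwrite('pics/c7.png',np.clip(im*1.6,0,255).astype(np.uint8))
E
```

```text
tcp [ 0.4217 -0.1475  0.036 ] tool shift mm [0.  0.4 0.3] z dir [0.193 0.981 0.   ] x dir [ 0.001 -0.    -1.   ] 0.99843772404315 [   1.7   21.6  -38.7    0.   -29.7 -102.8]
[ 0.18159543  0.07727331 -0.7049864 ]
```

View pics/c7.png

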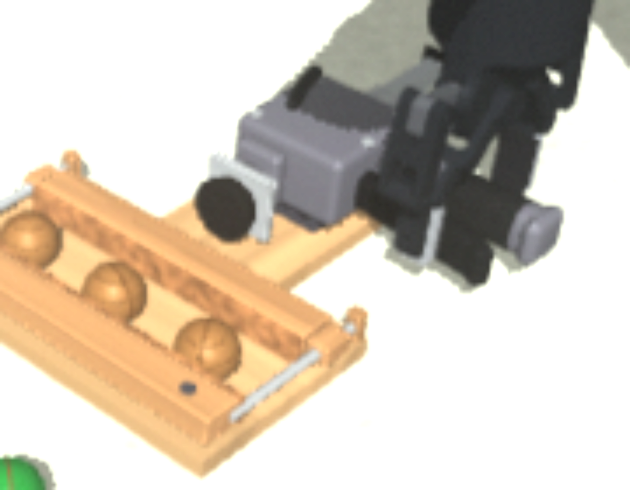

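The gripper straddles the handle and trigger with no contact force. The pad disc is at side pixel (344,190). First squeeze:

jog_arm(twist=[[0, 0, 0], [0, 0, 0], [0, 0, 0], [0, 0, 0], [0, 0, 0]], delta_pos=[[0, 0, 0], [0, 0, 0], [0, 0, 0], [0, 0, 0], [0, 0, 0]], grip=[0.7, 0.4, 0.1, -0.1, -0.2])

```text
clock: 18.3
tcp_pos: [0.4223, -0.1478, 0.0371]
orientation: [-134.5, 89.9, -55.4]
force: [-3.0, -5.2, 11.2]
grip_width: 0.45
```

```bash
cat >> h.py <<'E'
O=np.array([.5501,.001,0]);XJ=np.array([.1914,.9815,0]);YJ=np.array([-.9815,.1914,0])
def pad(f):
    g=np.load('pics/'+f+'.npz')['p'].max(axis=2); best=None
    from scipy.optimize import minimize_scalar
    # dark disc near the line of pad-face centres
    m=np.zeros_like(g)
    for s in np.arange(.03,.10,.002):
        u=proj(f,O-XJ*s+[0,0,.034]); cv2.circle(m,(int(round(u[0])),int(round(u[1]))),11,255,-1)
    n,l,st,c=cv2.connectedComponentsWithStats(((g<45)&(m>0)).astype(np.uint8))
    k=1+np.argmax(st[1:,4]); u=c[k]
    r=minimize_scalar(lambda s:np.sum((proj(f,O-XJ*s+[0,0,.034])-u)**2),bounds=(.02,.11),method='bounded')
    print('pad px',u.round(1),'area',st[k,4],'back mm',round(r.x*1e3,1),'plunger~',round(93-r.x*1e3,1),'resid px',round(r.fun**.5,1))
E
python3 - <<'E'
from h import *
snap('side','side7');snap('top','top7')
for f in('side5','side6','side7'): pad(f)
print(read_state()['force'],read_state()['grip_width'])
E
```

```text
pad px [344.4 188.9] area 206 back mm 89.7 plunger~ 3.3 resid px 0.1
pad px [344.4 188.9] area 205 back mm 89.6 plunger~ 3.4 resid px 0.1
pad px [340.  191.4] area 195 back mm 76.8 plunger~ 16.2 resid px 0.2
[-2.55429943 -5.22745641 10.52907099] 0.4474849105058198
```

jog_arm(twist=[[0, 0, 0], [0, 0, 0], [0, 0, 0], [0, 0, 0], [0, 0, 0]], delta_pos=[[0, 0, 0], [0, 0, 0], [0, 0, 0], [0, 0, 0], [0, 0, 0]], grip=[1, 1, 1, 1, 1])

```text
clock: 18.9
tcp_pos: [0.4214, -0.1471, 0.0356]
orientation: [104.1, 90.0, -177.0]
force: [0.1, -0.4, 0.1]
grip_width: 1.003
```

```bash
python3 - <<'E'
from h import *
snap('side','side8');pad('side8'); go([.4214,-.1471,.036])
E
```

```text
pad px [340.  191.5] area 197 back mm 76.8 plunger~ 16.2 resid px 0.2
tcp [ 0.4214 -0.1471  0.0357] tool shift mm [-0.3  0.   0. ] z dir [ 0.192  0.981 -0.   ] x dir [-0.001 -0.    -1.   ] 1.0040380928791315 [   1.7   21.6  -38.7    0.   -29.7 -102.8]
```

jog_arm(twist=[[0, 0, 0], [0, 0, 0], [0, 0, 0], [0, 0, 0], [0, 0, 0]], delta_pos=[[0, 0, 0], [0, 0, 0], [0, 0, 0], [0, 0, 0], [0, 0, 0]], grip=[0.7, 0.4, 0.1, -0.1, -0.2])

```text
clock: 19.45
tcp_pos: [0.4221, -0.1478, 0.037]
orientation: [-143.8, 89.9, -64.7]
force: [-2.2, -4.3, 9.6]
grip_width: 0.451
```

```bash
python3 - <<'E'
from h import *
snap('side','side9');pad('side9');snap('top','top9'); go([.4214,-.1471,.036])
E
```

```text
pad px [336.5 192.3] area 152 back mm 68.3 plunger~ 24.7 resid px 1.4
tcp [ 0.422  -0.1478  0.037 ] tool shift mm [1.  0.7 0.6] z dir [ 0.189  0.982 -0.001] x dir [ 0.001 -0.001 -1.   ] 0.44720084272524857 [ 1.700e+00  2.150e+01 -3.860e+01  1.000e-01 -2.980e+01 -1.027e+02]
```

```bash
python3 - <<'E'
from h import *
L=[cv2.resize(cv2.imread('pics/top%d.png'%i)[165:255,285:485],None,fx=2,fy=3.2)[:285] for i in(6,7,9)]
q=cv2.resize(cv2.imread('pics/side9.png')[150:260,245:385],None,fx=2.8,fy=2.8)[:285]
L.append(cv2.resize(q,(400,285)))
im=np.vstack([np.hstack([L[0],L[1]]),np.hstack([L[2],L[3]])]); cv2.imwrite('pics/c8.png',np.clip(im*1.6,0,255).astype(np.uint8))
E
```

```text
(no output)
```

View pics/c8.png

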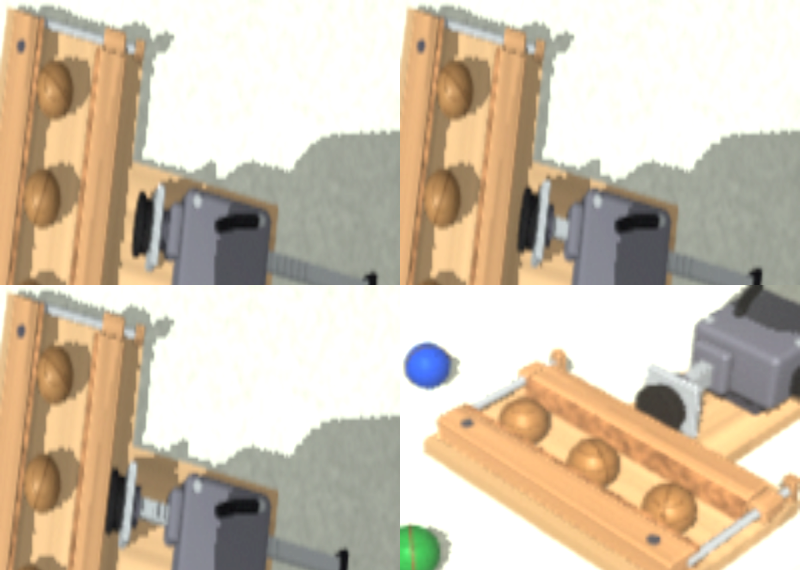

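The pad and flange advance each stroke (flange top columns 160, 142, 130 in the crops), and the rack knob on the right moves with them. I'll make a numeric tracker from those.

```bash
cat >> h.py <<'E'
def track(f0,f1,box,z,n=6):
    a=np.load('pics/'+f0+'.npz')['p'];b=np.load('pics/'+f1+'.npz')['p']
    x,y,w,h=box; k=8; up=lambda i:cv2.resize(i,None,fx=k,fy=k,interpolation=cv2.INTER_CUBIC)
    T=up(a[y:y+h,x:x+w]); m=24
    S=up(b[max(y-m,0):y+h+m,x-m:x+w+m]); r=cv2.matchTemplate(S,T,cv2.TM_CCOEFF_NORMED)
    _,v,_,p=cv2.minMaxLoc(r); du,dv=p[0]/k-m,p[1]/k-m
    c=(x+w/2,y+h/2); d=atz(f0,c[0]+du,c[1]+dv,z)-atz(f0,*c,z)
    return 'dx %.1f dy %.1f corr %.2f'%(d@XJ*1e3,d@YJ*1e3,v)
KN=(463,245,12,14); FL=(362,222,6,14); JW=(333,172,18,12)
def rep(f): print(f,'knob',track('top6',f,KN,.034),'| flange',track('top6',f,FL,.045),'| jaw',track('top6',f,JW,.03))
E
python3 - <<'E'
from h import *
for f in('top7','top9'): rep(f)
for n,u,v,z in(('pad top9',340,233,.05),('pad top6',352.5,233,.05),('jaw back',348.5,222,.03),('jaw back6',350,215,.03)):
  P=atz('top9',u,v,z)-O; print(n,P@XJ*1e3,P@YJ*1e3)
E
```

```text
top7 knob dx 13.2 dy 0.0 corr 0.99 | flange dx 13.2 dy -0.2 corr 0.95 | jaw dx 0.0 dy 0.0 corr 1.00
top9 knob dx 25.0 dy -0.2 corr 0.98 | flange dx 24.6 dy -0.4 corr 0.95 | jaw dx 0.9 dy 0.2 corr 0.93
pad top9 -60.15605516353922 2.8134790492468937
pad top6 -81.64473702379215 -1.2495983757473648
jaw back -73.40905847098479 -22.905459517078413
jaw back6 -73.9717515134865 -36.0304353654746
```

jog_arm(twist=[[0, 0, 0], [0, 0, 0], [0, 0, 0], [0, 0, 0], [0, 0, 0]], delta_pos=[[0, 0, 0], [0, 0, 0], [0, 0, 0], [0, 0, 0], [0, 0, 0]], grip=[1, 1, 1, 1, 1])

```text
clock: 20.05
tcp_pos: [0.4214, -0.1472, 0.0357]
orientation: [107.1, 90.0, -174.0]
force: [1.0, 0.5, 0.7]
grip_width: 1.004
```

jog_arm(twist=[[0, 0, 0], [0, 0, 0], [0, 0, 0], [0, 0, 0], [0, 0, 0]], delta_pos=[[0, 0, 0], [0, 0, 0], [0, 0, 0], [0, 0, 0], [0, 0, 0]], grip=[0.8, 0.6, 0.4, 0.3, 0.3])

```text
clock: 20.55
tcp_pos: [0.4222, -0.1464, 0.0363]
orientation: [-51.6, 89.9, 27.3]
force: [-0.8, 7.3, 4.9]
grip_width: 0.655
```

```bash
python3 - <<'E'
from h import *
snap('top','top10');rep('top10'); go([.4214,-.1471,.036])
E
```

```text
top10 knob dx 27.2 dy -0.3 corr 0.98 | flange dx 26.9 dy -0.6 corr 0.95 | jaw dx 3.5 dy -0.1 corr 0.90
tcp [ 0.4223 -0.1463  0.0363] tool shift mm [ 0.3  0.7 -0.9] z dir [0.192 0.981 0.001] x dir [ 0.001  0.001 -1.   ] 0.6556161470822501 [ 1.800e+00  2.150e+01 -3.860e+01 -1.000e-01 -2.970e+01 -1.028e+02]
```

jog_arm(twist=[[0, 0, 0], [0, 0, 0], [0, 0, 0], [0, 0, 0], [0, 0, 0]], delta_pos=[[0, 0, 0], [0, 0, 0], [0, 0, 0], [0, 0, 0], [0, 0, 0]], grip=[0.2, 0.1, 0, 0, 0])

```text
clock: 21.1
tcp_pos: [0.4225, -0.1461, 0.0367]
orientation: [-59.8, 89.9, 19.2]
force: [-1.4, 9.8, 8.5]
grip_width: 0.5
```

```bash
python3 - <<'E'
from h import *
snap('top','top11');rep('top11'); go([.4214,-.1471,.036])
E
```

```text
top11 knob dx 33.6 dy -0.2 corr 0.99 | flange dx 33.0 dy 0.1 corr 0.91 | jaw dx 9.5 dy -0.1 corr 0.95
tcp [ 0.4225 -0.1461  0.0367] tool shift mm [ 0.7  0.9 -1.2] z dir [0.191 0.982 0.001] x dir [ 0.002  0.001 -1.   ] 0.49657386205752607 [ 1.800e+00  2.150e+01 -3.860e+01 -1.000e-01 -2.980e+01 -1.028e+02]
```

The jaw is moving with the pad: jaw travel is the knob's minus 24 mm. I continue the stroke gently.

jog_arm(twist=[[0, 0, 0], [0, 0, 0], [0, 0, 0], [0, 0, 0]], delta_pos=[[0, 0, 0], [0, 0, 0], [0, 0, 0], [0, 0, 0]], grip=[-0.05, -0.1, -0.1, -0.1])

```text
clock: 21.55
tcp_pos: [0.4222, -0.1477, 0.0372]
orientation: [-122.5, 89.9, -43.4]
force: [-3.1, -2.3, 12.6]
grip_width: 0.457
```

```bash
python3 - <<'E'
from h import *
snap('top','top12');rep('top12'); go([.4214,-.1471,.036])
E
```

```text
top12 knob dx 37.4 dy -0.1 corr 0.99 | flange dx 36.8 dy -0.1 corr 0.95 | jaw dx 13.0 dy -0.2 corr 0.89
tcp [ 0.4222 -0.1477  0.0372] tool shift mm [1.2 0.9 0.4] z dir [ 0.19   0.982 -0.001] x dir [ 0.001 -0.001 -1.   ] 0.45529198332054016 [ 1.700e+00  2.150e+01 -3.860e+01  1.000e-01 -2.980e+01 -1.027e+02]
```

jog_arm(twist=[[0, 0, 0], [0, 0, 0], [0, 0, 0], [0, 0, 0], [0, 0, 0]], delta_pos=[[0, 0, 0], [0, 0, 0], [0, 0, 0], [0, 0, 0], [0, 0, 0]], grip=[1, 1, 1, 1, 1])

```text
clock: 22.1
tcp_pos: [0.4214, -0.1472, 0.0356]
orientation: [106.9, 90.0, -174.2]
force: [-0.7, 0.5, -0.1]
grip_width: 1.003
```

jog_arm(twist=[[0, 0, 0], [0, 0, 0], [0, 0, 0], [0, 0, 0], [0, 0, 0]], delta_pos=[[0, 0, 0], [0, 0, 0], [0, 0, 0], [0, 0, 0], [0, 0, 0]], grip=[0.8, 0.6, 0.4, 0.3, 0.3])

```text
clock: 22.6
tcp_pos: [0.4223, -0.1463, 0.0363]
orientation: [-51.1, 89.9, 27.8]
force: [-0.5, 7.1, 4.4]
grip_width: 0.653
```

```bash
python3 - <<'E'
from h import *
snap('top','top13');rep('top13'); go([.4214,-.1471,.036])
E
```

```text
top13 knob dx 39.6 dy -0.2 corr 0.99 | flange dx 38.9 dy -0.2 corr 0.92 | jaw dx 15.3 dy -0.2 corr 0.91
tcp [ 0.4223 -0.1463  0.0363] tool shift mm [ 0.3  0.7 -1. ] z dir [0.192 0.981 0.001] x dir [ 0.002  0.001 -1.   ] 0.6541750763948991 [ 1.800e+00  2.150e+01 -3.860e+01 -1.000e-01 -2.970e+01 -1.028e+02]
```

jog_arm(twist=[[0, 0, 0], [0, 0, 0], [0, 0, 0], [0, 0, 0]], delta_pos=[[0, 0, 0], [0, 0, 0], [0, 0, 0], [0, 0, 0]], grip=[0.24, 0.2, 0.2, 0.2])

```text
clock: 23.05
tcp_pos: [0.4225, -0.146, 0.0365]
orientation: [-52.9, 89.9, 26.1]
force: [-0.8, 10.0, 6.7]
grip_width: 0.602
```

```bash
python3 - <<'E'
from h import *
snap('top','top14');rep('top14'); go([.4214,-.1471,.036])
E
```

```text
top14 knob dx 40.9 dy -0.1 corr 0.99 | flange dx 40.3 dy 0.3 corr 0.92 | jaw dx 16.2 dy -0.1 corr 0.91
tcp [ 0.4225 -0.146   0.0365] tool shift mm [ 0.5  0.8 -1.3] z dir [0.191 0.982 0.001] x dir [ 0.002  0.001 -1.   ] 0.6014872363322953 [ 1.900e+00  2.150e+01 -3.860e+01 -1.000e-01 -2.970e+01 -1.028e+02]
```

jog_arm(twist=[[0, 0, 0], [0, 0, 0], [0, 0, 0], [0, 0, 0]], delta_pos=[[0, 0, 0], [0, 0, 0], [0, 0, 0], [0, 0, 0]], grip=[0.16, 0.12, 0.12, 0.12])

```text
clock: 23.5
tcp_pos: [0.4226, -0.1457, 0.0367]
orientation: [-50.4, 89.9, 28.6]
force: [-1.1, 12.6, 9.4]
grip_width: 0.564
```

```bash
python3 - <<'E'
from h import *
snap('top','top15');rep('top15'); go([.4214,-.1471,.036])
E
```

```text
top15 knob dx 42.2 dy -0.1 corr 0.98 | flange dx 41.3 dy -0.4 corr 0.85 | jaw dx 16.4 dy -0.0 corr 0.91
tcp [ 0.4226 -0.1457  0.0366] tool shift mm [ 0.6  0.9 -1.6] z dir [0.191 0.982 0.002] x dir [ 0.002  0.001 -1.   ] 0.5631329759633946 [ 1.900e+00  2.150e+01 -3.860e+01 -1.000e-01 -2.980e+01 -1.028e+02]
```

jog_arm(twist=[[0, 0, 0], [0, 0, 0], [0, 0, 0], [0, 0, 0]], delta_pos=[[0, 0, 0], [0, 0, 0], [0, 0, 0], [0, 0, 0]], grip=[0.08, 0.05, 0.05, 0.05])

```text
clock: 23.95
tcp_pos: [0.4227, -0.1453, 0.0368]
orientation: [-47.5, 89.8, 31.5]
force: [-2.1, 15.8, 10.6]
grip_width: 0.53
```

```bash
python3 - <<'E'
from h import *
snap('top','top16');rep('top16'); go([.4214,-.1471,.036])
E
```

```text
top16 knob dx 42.5 dy -0.5 corr 0.96 | flange dx 42.1 dy 0.2 corr 0.88 | jaw dx 16.4 dy -0.0 corr 0.91
tcp [ 0.4227 -0.1453  0.0368] tool shift mm [ 0.8  0.9 -2. ] z dir [0.191 0.982 0.002] x dir [ 0.003  0.002 -1.   ] 0.5301050230089905 [   1.9   21.5  -38.6   -0.2  -29.8 -102.8]
```

The jaw is stopped at 16.4 mm and the pad is compressing, with about 16 N on the trigger by the wrist force. A little more:

jog_arm(twist=[[0, 0, 0], [0, 0, 0], [0, 0, 0], [0, 0, 0]], delta_pos=[[0, 0, 0], [0, 0, 0], [0, 0, 0], [0, 0, 0]], grip=[0.02, -0.02, -0.02, -0.02])

```text
clock: 24.4
tcp_pos: [0.4224, -0.1463, 0.0371]
orientation: [-70.5, 89.9, 8.6]
force: [-3.4, 8.2, 12.5]
grip_width: 0.491
```

```bash
python3 - <<'E'
from h import *
snap('top','top17');rep('top17'); go([.4214,-.1471,.036])
E
```

```text
top17 knob dx 42.6 dy -1.4 corr 0.71 | flange dx -15.5 dy 9.7 corr 0.80 | jaw dx 16.4 dy -0.0 corr 0.92
tcp [ 0.4224 -0.1463  0.0371] tool shift mm [ 1.1  0.8 -1. ] z dir [0.189 0.982 0.001] x dir [ 0.002  0.    -1.   ] 0.4938301917622295 [   1.8   21.4  -38.6   -0.   -29.8 -102.7]
```

jog_arm(twist=[[0, 0, 0], [0, 0, 0], [0, 0, 0], [0, 0, 0]], delta_pos=[[0, 0, 0], [0, 0, 0], [0, 0, 0], [0, 0, 0]], grip=[-0.05, -0.08, -0.08, -0.08])

```text
clock: 24.85
tcp_pos: [0.4221, -0.1473, 0.0374]
orientation: [-118.6, 89.9, -39.4]
force: [-3.7, 1.6, 13.9]
grip_width: 0.467
```

```bash
python3 - <<'E'
from h import *
snap('top','top18');snap('side','side18');rep('top18'); go([.4214,-.1471,.036])
q=cv2.resize(cv2.imread('pics/side18.png')[120:410,140:460],None,fx=2,fy=2)
cv2.imwrite('pics/c9.png',np.clip(q*1.6,0,255).astype(np.uint8))
E
```

```text
top18 knob dx -25.2 dy -8.8 corr 0.62 | flange dx -15.4 dy 10.2 corr 0.82 | jaw dx 16.7 dy 0.0 corr 0.91
tcp [ 0.4221 -0.1473  0.0374] tool shift mm [1.4 0.8 0.1] z dir [ 0.188  0.982 -0.001] x dir [ 0.001 -0.001 -1.   ] 0.46730695554085483 [ 1.700e+00  2.140e+01 -3.860e+01  1.000e-01 -2.990e+01 -1.027e+02]
```

View pics/c9.png

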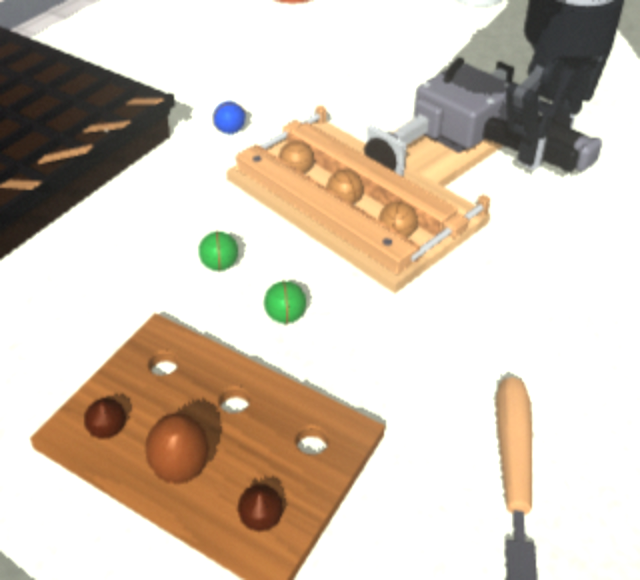

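The view shows three nuts gripped between the jaws, with the jaw forward and the pad on it. The board is unchanged: chestnuts at (105,417) and (260,507), stone at (178,447). The knob left my tracker's search window, so I widen it.

```bash
sed -i 's/m=24/m=36/' h.py; python3 - <<'E'
from h import *
for f in('top15','top16','top17','top18'): rep(f)
E
```

```text
top15 knob dx 42.2 dy -0.1 corr 0.98 | flange dx 41.3 dy -0.4 corr 0.85 | jaw dx 16.4 dy -0.0 corr 0.91
top16 knob dx 43.1 dy -0.2 corr 0.98 | flange dx 42.1 dy 0.2 corr 0.88 | jaw dx 16.4 dy -0.0 corr 0.91
top17 knob dx 45.1 dy -0.0 corr 0.98 | flange dx 44.2 dy -0.1 corr 0.87 | jaw dx 16.4 dy -0.0 corr 0.92
top18 knob dx 47.3 dy -0.1 corr 0.99 | flange dx 46.3 dy -0.8 corr 0.86 | jaw dx 16.7 dy 0.0 corr 0.91
```

The pad is compressed about 6.5 mm, which is roughly 16 N and inside the good range. I hold for a moment, check it is at rest, and hand in.

jog_arm(twist=[[0, 0, 0], [0, 0, 0], [0, 0, 0], [0, 0, 0], [0, 0, 0]], delta_pos=[[0, 0, 0], [0, 0, 0], [0, 0, 0], [0, 0, 0], [0, 0, 0]], grip=[-0.08, -0.08, -0.08, -0.08, -0.08])

```text
clock: 25.45
tcp_pos: [0.4221, -0.1473, 0.0374]
orientation: [-119.1, 89.9, -40.0]
force: [-4.0, 1.5, 14.4]
grip_width: 0.467
```

```bash
python3 - <<'E'
from h import *
snap('top','top19');rep('top19')
s=read_state();print(s['clock'],s['grip_width'],s['force'])
print(job_done())
E
```

```text
top19 knob dx 47.3 dy -0.1 corr 0.99 | flange dx 46.3 dy -0.8 corr 0.85 | jaw dx 16.7 dy 0.0 corr 0.91
25.5 0.4662278201299453 [-3.53975875  0.01497609 14.24631186]
the job is handed in; nothing more can be done
None
```

I put the two walnuts into the end wells and squeezed the clamp trigger four times. All three nuts are gripped, and the trigger is still held in the gripper. I handed the job in at 25.5 s; it gives no verdict.

- **Grip on the nuts:** in the last images the loose jaw has stopped after about 16.5 mm of travel. The pad looks pressed in about 6.5 mm, which is roughly 16 N. I estimated this from the images, as the pad force could not be read directly.
- **At rest:** the plunger's position did not change between the last two checks 0.6 s apart.
- **Chestnuts and stone:** in the last side view they look unmoved. I checked this only by eye, not by measuring.
- **Disagreements:**
  - The flange and the rack knob differ by 1 mm on the plunger's travel, so the pad force could be 2 to 3 N lower.
  - In the last reading the wrist felt about 14 N upward, most likely the fingers rubbing on the handle and trigger. This is well below the limits.

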